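# Change over the chromatograph's carrier gas to the fuller cylinder line

## Robot

A 7-joint arm with a two-finger parallel gripper is mounted at the origin on the work surface. World frame = base frame: x ahead of the robot, y to its left, z up, the work surface at z = 0. Lengths are in m, angles in rad, forces in N, time in s.
With the tool pointing down it reaches from about 0.4 to 0.85 m from the base axis. Payload 4.5 kg.
Tool frame: the origin (TCP) lies on the centre line of the jaws, within the pads' length; the fingertips stand r.tips_ahead ahead of it and the grasp point (between the pads) is the TCP (r.tips_ahead is the distance from the TCP to the fingertips, in m); z points along the fingers, y is the direction in which the jaws open and shut (so a half turn about z gives the same grasp; the last joint's range is limited). The gripper opens to 88 mm and grips with 3 to 60 N. Pads are 18 mm wide; open, the fingers measure 123 mm over their backs; the gripper's body (75 mm by 187 mm) begins 45 mm behind the grasp point.
Start: joints at [-1.086, 0.689, -0.195, 1.565, 0.157, 0.902, -0.215], TCP at [0.272, 0.563, 0.258] pointing down, gripper open.
Joint ranges: [-3.01, 3.01], [-0.46, 2.08], [-1.47, 1.51], [0.13, 2.56], [-1, 4.14], [0.04, 2.09], [-2.66, 2.66]. Speed limits (rad/s): [2.57, 2.57, 3.14, 3.14, 3.14, 3.14, 3.14].

## Interface

Orientations are given as a unit quaternion [x, y, z, w].
In Python, from plant import r gives the robot as it stands.
- The arm moves only by the shell command python3 -m inch 'ROWS' [FORCE]. ROWS is JSON, a list of rows, each a list of 5 numbers: the shift along the world's x, y, z in units of 25 mm (1.0 is 25 mm), then the turn about the world's z in units of 6 degrees (1.0 is 6 degrees), then the finger opening in mm, from 0 to 88.1. A call has 1 to 5 rows; each row shifts and turns the commanded pose from where the row before left it; what a row does not reach is not made up. A row lasts 1/10 s, in which the tool goes at most 50 mm and 8.59 degrees, less where a joint would pass 70% of its speed; a pose out of reach is approached as far as the arm can. A call is refused whole if a number of a shift passes 1 or a number of a turn 1, either way. A call with a gripper value outside its range is refused whole. The fingers move at their own pace and stop on an object; FORCE is the grip in N (left out, the last holds). Time passes only in rows, so rows that do not move let the fingers close. It gives the time, the measured TCP pose, the force and the opening at its end, in the units of the state.
- r.get_state(): the state, without advancing time (a new reading comes with each control period).
- r.snapshot(name): name is "side" or "top" or "wrist"; returns a dict with "pixels" (480x640x3 uint8, red, green, blue), "range_z" (480x640 float32, m along the optical axis (not along the pixel's ray), 0 where there is no reading), "K" (3x3 intrinsics, pixels), "position" and "attitude" of the camera in the world. Camera axes: x right, y up, looking along -z (the intrinsics and any distortion apply to the point x, -y, -z); pixel columns grow to the right and rows downward; lengths in m; the calibration is good to about 2 mm. A picture is of the moment at which its call begins.
- r.finish_job(): hands the job in, once; it reports no verdict.
The state is a dict: "clock": time; "q": joint angles; "qd": joint speeds; "joint_torque": joint torques, N m; "tool_pos": TCP position; "eef_rot": TCP orientation; "contact_force": force on the tool from outside, world axes, zero at the start; "moment": the same for the moment, N m; "opening": opening from 0.0 (shut) to 1.0 (fully open).
Only numpy, scipy, OpenCV 4.12 (cv2) and the standard library are available. Lean on these libraries where they do the work, as an engineer would, in place of code of your own. Each camera call takes 0.05 s, during which the arm holds its last target. There are 200 camera calls.

## Task

The carrier-gas line in use on the sloping panel (valve open, green tag on its ledge) has run down into the red of its gauge. Without ever cutting off the gas, change over to whichever of the two shut lines has the higher gauge reading: first turn its valve fully open, then turn the spent line's valve fully shut, then move the green tag to the ledge of the new line, and last take the red tag from the tray and put it on the spent line's ledge. Set both tags down (do not drop them) flat and square on the marked places, rib outwards, let go, and leave the third line, the blue tag and everything else on the bench alone.

Things in the scene. Friction and masses are not known exactly. Their poses are not given: they have to be found in the camera images.
- seat_a (a point): Tag place of line a (letters tell nothing of the order) on the sloping face, marked by a white field 48 x 60 mm: where the middle of a tag's underside lies when the tag rests on its ledge. x up the slope (30 degrees), y left along the panel, z square out of the face. The ledge, a lip 10 mm high, 90 mm wide, is 23 mm downhill; the valve axis 71 mm and the gauge (84 mm wide, 14 high) 173 mm uphill.
- handle_a (a point): Middle of the black bar handle of line a's quarter-turn valve, 24 mm out from the face. The bar is 56 mm long (point y), 13 mm thick (x), 26 mm high (z, the valve's axis, square to the face), its underside 10 mm off the face; it turns about its middle, the point with it. A white stripe marks its -y end.
- valve_a (a joint): Angle of line a's valve handle, rad: 0 = shut (bar across the slope), 1.571 = fully open (bar along the slope, stripe uphill). Opens anticlockwise seen from outside the face, between stops; friction about 0.12 N m holds it wherever it is left.
- needle_a (a joint): Reading of line a's pressure gauge, angle of its black needle, rad: 0 = no pressure (needle towards lower left), 4.71 = full scale (lower right), clockwise; the scale is red from 0 to 0.94 and green above.
- seat_b (a point): Tag place of line b (letters tell nothing of the order) on the sloping face, marked by a white field 48 x 60 mm: where the middle of a tag's underside lies when the tag rests on its ledge. x up the slope (30 degrees), y left along the panel, z square out of the face. The ledge, a lip 10 mm high, 90 mm wide, is 23 mm downhill; the valve axis 71 mm and the gauge (84 mm wide, 14 high) 173 mm uphill.
- handle_b (a point): Middle of the black bar handle of line b's quarter-turn valve, 24 mm out from the face. The bar is 56 mm long (point y), 13 mm thick (x), 26 mm high (z, the valve's axis, square to the face), its underside 10 mm off the face; it turns about its middle, the point with it. A white stripe marks its -y end.
- valve_b (a joint): Angle of line b's valve handle, rad: 0 = shut (bar across the slope), 1.571 = fully open (bar along the slope, stripe uphill). Opens anticlockwise seen from outside the face, between stops; friction about 0.12 N m holds it wherever it is left.
- needle_b (a joint): Reading of line b's pressure gauge, angle of its black needle, rad: 0 = no pressure (needle towards lower left), 4.71 = full scale (lower right), clockwise; the scale is red from 0 to 0.94 and green above.
- seat_c (a point): Tag place of line c (letters tell nothing of the order) on the sloping face, marked by a white field 48 x 60 mm: where the middle of a tag's underside lies when the tag rests on its ledge. x up the slope (30 degrees), y left along the panel, z square out of the face. The ledge, a lip 10 mm high, 90 mm wide, is 23 mm downhill; the valve axis 71 mm and the gauge (84 mm wide, 14 high) 173 mm uphill.
- handle_c (a point): Middle of the black bar handle of line c's quarter-turn valve, 24 mm out from the face. The bar is 56 mm long (point y), 13 mm thick (x), 26 mm high (z, the valve's axis, square to the face), its underside 10 mm off the face; it turns about its middle, the point with it. A white stripe marks its -y end.
- valve_c (a joint): Angle of line c's valve handle, rad: 0 = shut (bar across the slope), 1.571 = fully open (bar along the slope, stripe uphill). Opens anticlockwise seen from outside the face, between stops; friction about 0.12 N m holds it wherever it is left.
- needle_c (a joint): Reading of line c's pressure gauge, angle of its black needle, rad: 0 = no pressure (needle towards lower left), 4.71 = full scale (lower right), clockwise; the scale is red from 0 to 0.94 and green above.
- green_tag: Green status tag ('in use'), 56 mm wide (its y), 46 mm high (its x), plate 5 mm thick, with a finger rib 12 mm wide (y), 34 mm long (x) in its middle standing up to 30 mm above the underside; two white stripes; 50 g. Origin: middle of the underside, z out through the rib. It may lie either way round. At the start on the ledge of the line in use.
- red_tag: Red status tag ('empty'), 56 mm wide (its y), 46 mm high (its x), plate 5 mm thick, with a finger rib 12 mm wide (y), 34 mm long (x) in its middle standing up to 30 mm above the underside; two white stripes; 50 g. Origin: middle of the underside, z out through the rib. It may lie either way round. At the start in the tag tray.
- blue_tag: Blue status tag, a spare of the same size that stays in the tray beside the red one.
- tag_tray: Flat grey tray, 165 (its x) x 120 mm, floor 3 mm, rim 7 mm, left or right of the panel; origin: centre of its underside.
- console: The gas panel, 256 (its x) x 396 mm: three like lines a, b, c side by side in any order, 120 mm apart, each with ledge, valve and gauge from front to rear. The faces slope at 30 degrees from 42 mm above the table at the front (robot) edge to 173 mm at the rear; side cheeks up to 8 mm proud. Origin: centre of its underside, x away from the robot.
- vial_1: Bystander, a glass headspace vial, 22 mm wide, 76 mm high: leave it alone. Origin: middle of its underside.
- vial_2: Bystander, a glass headspace vial, 22 mm wide, 76 mm high: leave it alone. Origin: middle of its underside.
- spanner: Bystander, a steel spanner 170 mm long lying in front of the panel: leave it alone. Origin: middle of its underside, long axis along its x.
- syringe: Bystander, a glass syringe 165 mm long lying in front of the panel: leave it alone. Origin: middle of its underside, long axis along its x.
- ferrule_tin: Bystander, a small tin, 42 mm wide, 28 mm high: leave it alone. Origin: middle of its underside.
- leak_bottle: Bystander, a white squeeze bottle 58 mm wide, 125 mm high: leave it alone. Origin: middle of its underside.
- beaker: Bystander, a glass beaker 68 mm wide, 90 mm high: leave it alone. Origin: middle of its underside.

How it is judged:
On the way, in this order (a step that is already met when the one before it is completed fails the run):
1. the fuller shut line's valve is fully open while the spent line's is still open (((value of joint needle_a above 3.1 rad and value of joint valve_a above 1.4 rad) or (value of joint needle_b above 3.1 rad and value of joint valve_b above 1.4 rad) or (value of joint needle_c above 3.1 rad and value of joint valve_c above 1.4 rad)) and ((value of joint needle_a below 0.94 rad and value of joint valve_a above 1.2 rad) or (value of joint needle_b below 0.94 rad and value of joint valve_b above 1.2 rad) or (value of joint needle_c below 0.94 rad and value of joint valve_c above 1.2 rad))), for 0.2 s.
2. the spent line's valve is fully shut (((value of joint needle_a below 0.94 rad and value of joint valve_a below 0.17 rad) or (value of joint needle_b below 0.94 rad and value of joint valve_b below 0.17 rad) or (value of joint needle_c below 0.94 rad and value of joint valve_c below 0.17 rad)) and ((value of joint needle_a above 3.1 rad and value of joint valve_a above 1.4 rad) or (value of joint needle_b above 3.1 rad and value of joint valve_b above 1.4 rad) or (value of joint needle_c above 3.1 rad and value of joint valve_c above 1.4 rad))), for 0.2 s.
3. the green tag rests on the new line's ledge, let go (((value of joint needle_a above 3.1 rad and (x of green_tag in the frame of seat_a between -0.006 and 0.012 m and y of green_tag in the frame of seat_a between -0.02 and 0.02 m and z of green_tag in the frame of seat_a between -0.004 and 0.004 m and angle between the z axis of green_tag and the z axis of seat_a, either way round below 0.12 rad and angle between the x axis of green_tag and the x axis of seat_a, either way round below 0.25 rad and linear speed of green_tag below 0.02 m/s and contact force between the fingers and green_tag below 0.05 N)) or (value of joint needle_b above 3.1 rad and (x of green_tag in the frame of seat_b between -0.006 and 0.012 m and y of green_tag in the frame of seat_b between -0.02 and 0.02 m and z of green_tag in the frame of seat_b between -0.004 and 0.004 m and angle between the z axis of green_tag and the z axis of seat_b, either way round below 0.12 rad and angle between the x axis of green_tag and the x axis of seat_b, either way round below 0.25 rad and linear speed of green_tag below 0.02 m/s and contact force between the fingers and green_tag below 0.05 N)) or (value of joint needle_c above 3.1 rad and (x of green_tag in the frame of seat_c between -0.006 and 0.012 m and y of green_tag in the frame of seat_c between -0.02 and 0.02 m and z of green_tag in the frame of seat_c between -0.004 and 0.004 m and angle between the z axis of green_tag and the z axis of seat_c, either way round below 0.12 rad and angle between the x axis of green_tag and the x axis of seat_c, either way round below 0.25 rad and linear speed of green_tag below 0.02 m/s and contact force between the fingers and green_tag below 0.05 N)))), for 0.2 s.
4. the red tag rests on the spent line's ledge, let go (((value of joint needle_a below 0.94 rad and (x of red_tag in the frame of seat_a between -0.006 and 0.012 m and y of red_tag in the frame of seat_a between -0.02 and 0.02 m and z of red_tag in the frame of seat_a between -0.004 and 0.004 m and angle between the z axis of red_tag and the z axis of seat_a, either way round below 0.12 rad and angle between the x axis of red_tag and the x axis of seat_a, either way round below 0.25 rad and linear speed of red_tag below 0.02 m/s and contact force between the fingers and red_tag below 0.05 N)) or (value of joint needle_b below 0.94 rad and (x of red_tag in the frame of seat_b between -0.006 and 0.012 m and y of red_tag in the frame of seat_b between -0.02 and 0.02 m and z of red_tag in the frame of seat_b between -0.004 and 0.004 m and angle between the z axis of red_tag and the z axis of seat_b, either way round below 0.12 rad and angle between the x axis of red_tag and the x axis of seat_b, either way round below 0.25 rad and linear speed of red_tag below 0.02 m/s and contact force between the fingers and red_tag below 0.05 N)) or (value of joint needle_c below 0.94 rad and (x of red_tag in the frame of seat_c between -0.006 and 0.012 m and y of red_tag in the frame of seat_c between -0.02 and 0.02 m and z of red_tag in the frame of seat_c between -0.004 and 0.004 m and angle between the z axis of red_tag and the z axis of seat_c, either way round below 0.12 rad and angle between the x axis of red_tag and the x axis of seat_c, either way round below 0.25 rad and linear speed of red_tag below 0.02 m/s and contact force between the fingers and red_tag below 0.05 N)))), for 0.2 s.
At the end, for the whole second after the job is handed in: New line valve > 1.40 rad; spent and third < 0.17. Green tag on the new, red on the spent line's place: underside within 4 mm of the face, parallel within 0.12 rad, 6 mm below to 12 mm above the place along the slope, within 20 mm sideways, square within 0.25 rad, at rest, let go (((value of joint needle_a above 3.1 rad and value of joint valve_a above 1.4 rad and (x of green_tag in the frame of seat_a between -0.006 and 0.012 m and y of green_tag in the frame of seat_a between -0.02 and 0.02 m and z of green_tag in the frame of seat_a between -0.004 and 0.004 m and angle between the z axis of green_tag and the z axis of seat_a, either way round below 0.12 rad and angle between the x axis of green_tag and the x axis of seat_a, either way round below 0.25 rad and linear speed of green_tag below 0.02 m/s and contact force between the fingers and green_tag below 0.05 N)) or (value of joint needle_b above 3.1 rad and value of joint valve_b above 1.4 rad and (x of green_tag in the frame of seat_b between -0.006 and 0.012 m and y of green_tag in the frame of seat_b between -0.02 and 0.02 m and z of green_tag in the frame of seat_b between -0.004 and 0.004 m and angle between the z axis of green_tag and the z axis of seat_b, either way round below 0.12 rad and angle between the x axis of green_tag and the x axis of seat_b, either way round below 0.25 rad and linear speed of green_tag below 0.02 m/s and contact force between the fingers and green_tag below 0.05 N)) or (value of joint needle_c above 3.1 rad and value of joint valve_c above 1.4 rad and (x of green_tag in the frame of seat_c between -0.006 and 0.012 m and y of green_tag in the frame of seat_c between -0.02 and 0.02 m and z of green_tag in the frame of seat_c between -0.004 and 0.004 m and angle between the z axis of green_tag and the z axis of seat_c, either way round below 0.12 rad and angle between the x axis of green_tag and the x axis of seat_c, either way round below 0.25 rad and linear speed of green_tag below 0.02 m/s and contact force between the fingers and green_tag below 0.05 N))) and ((value of joint needle_a below 0.94 rad and value of joint valve_a below 0.17 rad and (x of red_tag in the frame of seat_a between -0.006 and 0.012 m and y of red_tag in the frame of seat_a between -0.02 and 0.02 m and z of red_tag in the frame of seat_a between -0.004 and 0.004 m and angle between the z axis of red_tag and the z axis of seat_a, either way round below 0.12 rad and angle between the x axis of red_tag and the x axis of seat_a, either way round below 0.25 rad and linear speed of red_tag below 0.02 m/s and contact force between the fingers and red_tag below 0.05 N)) or (value of joint needle_b below 0.94 rad and value of joint valve_b below 0.17 rad and (x of red_tag in the frame of seat_b between -0.006 and 0.012 m and y of red_tag in the frame of seat_b between -0.02 and 0.02 m and z of red_tag in the frame of seat_b between -0.004 and 0.004 m and angle between the z axis of red_tag and the z axis of seat_b, either way round below 0.12 rad and angle between the x axis of red_tag and the x axis of seat_b, either way round below 0.25 rad and linear speed of red_tag below 0.02 m/s and contact force between the fingers and red_tag below 0.05 N)) or (value of joint needle_c below 0.94 rad and value of joint valve_c below 0.17 rad and (x of red_tag in the frame of seat_c between -0.006 and 0.012 m and y of red_tag in the frame of seat_c between -0.02 and 0.02 m and z of red_tag in the frame of seat_c between -0.004 and 0.004 m and angle between the z axis of red_tag and the z axis of seat_c, either way round below 0.12 rad and angle between the x axis of red_tag and the x axis of seat_c, either way round below 0.25 rad and linear speed of red_tag below 0.02 m/s and contact force between the fingers and red_tag below 0.05 N))) and ((value of joint needle_a between 0.94 and 3.1 rad and value of joint valve_a below 0.17 rad) or (value of joint needle_b between 0.94 and 3.1 rad and value of joint valve_b below 0.17 rad) or (value of joint needle_c between 0.94 and 3.1 rad and value of joint valve_c below 0.17 rad))); the robot touches nothing.
It fails at once if the gas is cut off: the spent and the new line's valves are both less than half open (((value of joint needle_a below 0.94 rad and value of joint valve_a below 0.75 rad) or (value of joint needle_b below 0.94 rad and value of joint valve_b below 0.75 rad) or (value of joint needle_c below 0.94 rad and value of joint valve_c below 0.75 rad)) and ((value of joint needle_a above 3.1 rad and value of joint valve_a below 0.75 rad) or (value of joint needle_b above 3.1 rad and value of joint valve_b below 0.75 rad) or (value of joint needle_c above 3.1 rad and value of joint valve_c below 0.75 rad))).
It fails at once if the third line's valve is turned (beyond 0.3 rad) ((value of joint needle_a between 0.94 and 3.1 rad and value of joint valve_a above 0.3 rad) or (value of joint needle_b between 0.94 and 3.1 rad and value of joint valve_b above 0.3 rad) or (value of joint needle_c between 0.94 and 3.1 rad and value of joint valve_c above 0.3 rad)).
It fails at once if a tag is dropped (faster than 0.8 m/s while no finger touches it) ((linear speed of green_tag above 0.8 m/s and contact force between the fingers and green_tag below 0.02 N) or (linear speed of red_tag above 0.8 m/s and contact force between the fingers and red_tag below 0.02 N)).
It fails at once if a bystander is shifted by more than 25 mm (distance of any of blue_tag, vial_1, vial_2, spanner, syringe, ferrule_tin, leak_bottle, beaker from where it was at the start of the episode above 0.025 m).
It also fails if it takes over 72 s, if anything falls off the work surface, if the arm or the gripper's body presses on something with over 40 N, if the wrist force passes 120 N, or if a joint passes its speed limit or range.

## Working session

There is one attempt and no reset: what is moved stays moved. The work goes in short steps, Python scripts to look and compute and a shell command to move; the robot and the scene stay as the last step left them, time stands still between calls to the robot, and variables do not carry over. Pictures are saved under pics/ and viewed, about 8 in all and at most 12, crops included, and the job is handed in when it is done.

```bash
ls; mkdir -p pics
cat > h.py <<'E'
import numpy as np,cv2
from scipy.spatial.transform import Rotation as R
from plant import r
def snap(n,name=None):
    s=r.snapshot(n); 
    if name: cv2.imwrite('pics/%s.png'%name,s['pixels'][:,:,::-1]); np.savez('pics/%s.npz'%name,**s)
    return s
def rot(a):
    a=np.array(a); return a if a.shape==(3,3) else R.from_quat(a).as_matrix()
def P(s,u,v,z=None):
    if z is None:
        w=s['range_z'][int(v)-1:int(v)+2,int(u)-1:int(u)+2]; z=np.median(w[w>0])
    K=s['K']; p=np.array([(u-K[0,2])/K[0,0]*z,-(v-K[1,2])/K[1,1]*z,-z])
    return np.array(s['position'])+rot(s['attitude'])@p
E
python3 - <<'E'
from h import *
for n in['top','side']:
    s=snap(n,n+'0'); print(n,s['K'],s['position'],s['attitude'],[k for k in s])
print(r.get_state(),r.tips_ahead)
E
```

```text
pics
top [[479.08039821   0.         316.93647338]
 [  0.         479.08039821 242.994762  ]
 [  0.           0.           1.        ]] [ 0.30545991 -0.01615818  1.28795941] [ 0.07307648 -0.06582082 -0.70136348  0.70598634] ['pixels', 'range_z', 'K', 'position', 'attitude']
side [[505.23928266   0.         319.68569492]
 [  0.         505.23928266 236.05121164]
 [  0.           0.           1.        ]] [0.45308136 0.8347062  0.74292566] [-0.01324131  0.45717555  0.88790825 -0.04933688] ['pixels', 'range_z', 'K', 'position', 'attitude']
{'clock': 0.1, 'q': array([-1.08625   ,  0.68984946, -0.19453005,  1.56624325,  0.15730861,
        0.90250736, -0.21509411]), 'qd': array([ 0.00125579, -0.00068301, -0.00247877, -0.00340137, -0.00042616,
        0.00078697, -0.00030002]), 'joint_torque': array([-3.38708080e-03, -5.28500390e+01, -1.27131332e+00, -1.53838331e+01,
       -5.24830772e-02,  2.00328665e-03,  3.23336758e-05]), 'tool_pos': array([0.27207432, 0.56207557, 0.25702122]), 'eef_rot': array([ 2.23423419e-01,  9.74721152e-01, -7.98765454e-04, -1.18984873e-04]), 'contact_force': array([ 0.01898967, -0.62773466, -0.6794519 ]), 'moment': array([ 0.02471357, -0.03300021, -0.0126104 ]), 'opening': 1.0015582249354107} 0.019
```

View pics/top0.png

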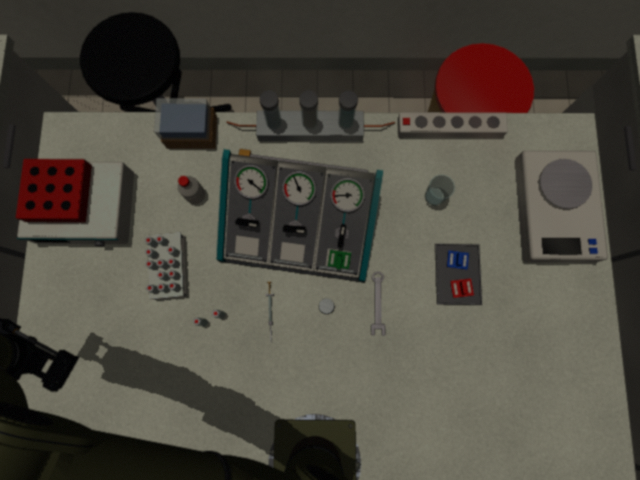

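View pics/side0.png

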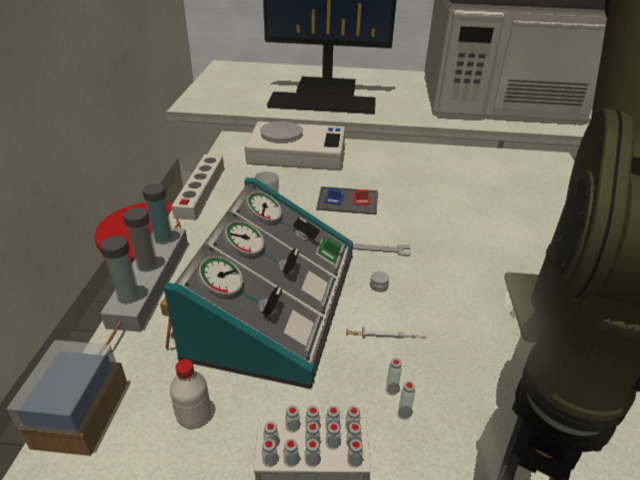

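Run:
```python
from h import *
im=cv2.imread('pics/top0.png')
a=cv2.resize(im[145:285,215:385],None,fx=4.5,fy=4.5,interpolation=cv2.INTER_CUBIC)
cv2.imwrite('pics/top0c.png',cv2.convertScaleAbs(a,alpha=1.5))
print(a.shape)
im=cv2.imread('pics/side0.png')
cv2.imwrite('pics/side0c.png',cv2.convertScaleAbs(cv2.resize(im[175:390,165:400],None,fx=2.7,fy=2.7,interpolation=cv2.INTER_CUBIC),alpha=1.4))
s=np.load('pics/top0.npz')
# face plane: points on panel
pts=np.array([P(s,u,v) for v in range(160,265,2) for u in range(228,372,2)])
best=None;rng=np.random.default_rng(0)
for _ in range(500):
    q=pts[rng.choice(len(pts),3,False)];n=np.cross(q[1]-q[0],q[2]-q[0]);n/=np.linalg.norm(n)
    i=abs((pts-q[0])@n)<.002
    if best is None or i.sum()>best.sum():best=i
q=pts[best];c=q.mean(0);n=np.linalg.svd(q-c)[2][2];n*=np.sign(n[2])
print(best.sum(),len(pts),'c',c,'n',n,'slope',np.degrees(np.arccos(n[2])),'yaw',np.degrees(np.arctan2(-n[1],-n[0])))
for nm,u,v in[('tableF',330,330),('tray',447,270),('red',461,288),('blue',458,260),('green',339,259),('seatL',246,245),('seatM',292,251)]: print(nm,P(s,u,v))
print(snap('wrist')['position'],r.get_state()['clock'])
```

```text
(630, 765, 3)
2191 3816 c [0.60210902 0.05516076 0.10762401] n [-0.49306164  0.06685232  0.86742204] slope 29.83956851375351 yaw -7.721427143521608
tableF [ 3.27689668e-01 -3.82155322e-02  2.96240616e-04]
tray [ 0.48920178 -0.35329783  0.00325108]
red [ 0.43883168 -0.38294828  0.02228894]
blue [ 0.51185838 -0.37581693  0.03266508]
green [ 0.50266891 -0.05895744  0.09325251]
seatL [0.54310064 0.18233238 0.06362094]
seatM [0.52775205 0.0619867  0.06440333]
[0.20789286 0.59288287 0.38389235] 0.15
```

View pics/top0c.png

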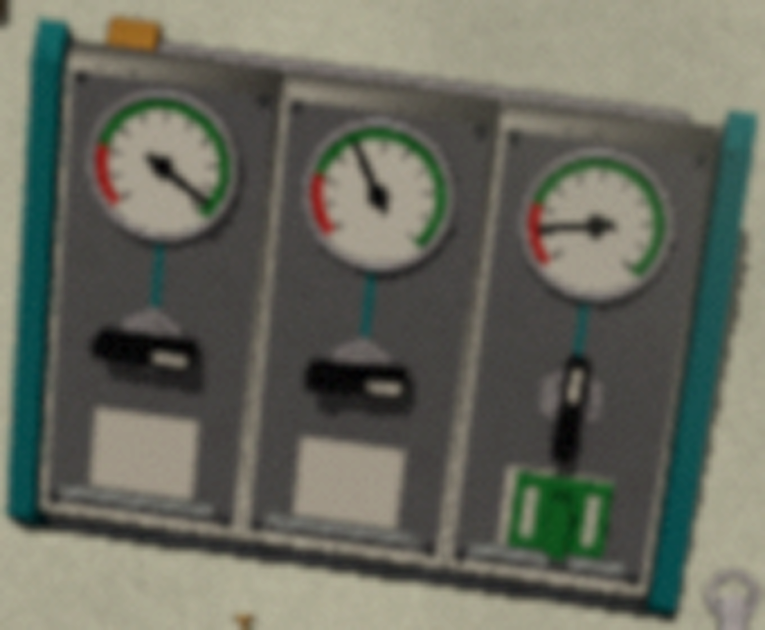

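View pics/side0c.png

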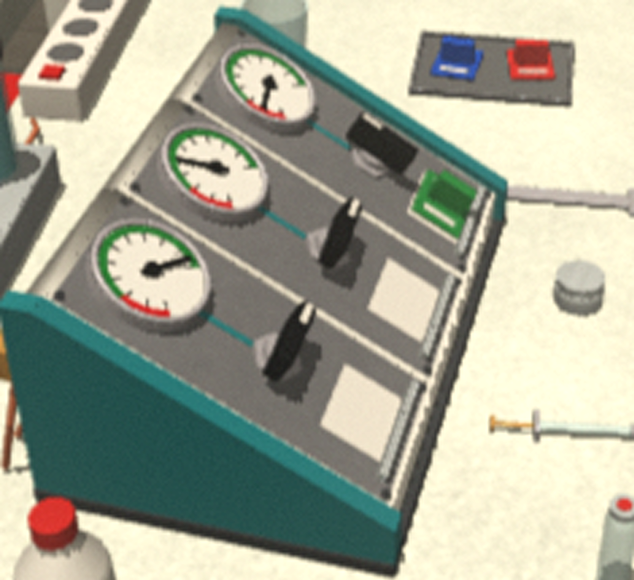

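Needles: left line is near full scale, middle is mid-scale and right is in the red. So new = left, third = middle, spent = right (green tag, bar along the slope). Next I measure the panel frame from these pixels.

```bash
cat >> h.py <<'E'
N0=np.array([-0.49306164,0.06685232,0.86742204]);C0=np.array([0.60210902,0.05516076,0.10762401])
def ray(s,u,v):
    K=s['K'];d=rot(s['attitude'])@np.array([(u-K[0,2])/K[0,0],-(v-K[1,2])/K[1,1],-1]);return np.array(s['position']),d
def onpl(s,u,v,h=0):
    o,d=ray(s,u,v);return o+d*(((C0+N0*h-o)@N0)/(d@N0))
E
python3 - <<'E'
from h import *
s=np.load('pics/top0.npz');t=np.load('pics/side0.npz')
ct=lambda x,y:((x+.5)/4.5-.5+215,(y+.5)/4.5-.5+145)
cs=lambda x,y:((x+.5)/2.7-.5+165,(y+.5)/2.7-.5+175)
T=dict(seatL=(143,452,0),seatM=(350,482,0),gL=(162,168,.014),gM=(378,197,.014),gR=(597,226,.014),hL=(150,347,.036),hM=(360,379,.036),hR=(573,405,.036))
S=dict(seatL=(363,413,0),seatM=(405,301,0),gL=(152,269,.014),gM=(217,168,.014),gR=(269,83,.014))
A=None
w={}
for D,c,im in((T,ct,s),(S,cs,t)):
    for k,(x,y,h) in D.items():
        p=onpl(im,*c(x,y),h)-N0*h
        w.setdefault(k,[]).append(p)
yv=(w['gL'][0]-w['gR'][0]);yv/=np.linalg.norm(yv);yv-=yv@N0*N0;yv/=np.linalg.norm(yv);xv=np.cross(yv,N0)
print('yaw gauges',np.degrees(np.arctan2(xv[1],xv[0])))
o=w['seatL'][0]
for k,v in w.items():
    for p in v: print(k,p.round(4),'panel',(np.array([xv,yv,N0])@(p-o)*1e3).round(1))
E
```

```text
yaw gauges -7.641618773289268
seatL [0.5428 0.1812 0.0642] panel [0. 0. 0.]
seatL [0.5419 0.1815 0.0636] panel [-1.2  0.2 -0. ]
seatM [0.5259 0.061  0.0639] panel [  -0.8 -121.4   -0. ]
seatM [0.5259 0.0633 0.0637] panel [  -1.3 -119.1   -0. ]
gL [0.6894 0.16   0.1492] panel [170.7  -1.6  -0. ]
gL [0.6908 0.1631 0.1498] panel [171.9   1.7  -0. ]
gM [0.6733 0.0414 0.1492] panel [ 170.6 -121.2   -0. ]
gM [0.6738 0.0451 0.1491] panel [ 170.5 -117.5   -0. ]
gR [ 0.6574 -0.0779  0.1493] panel [ 170.7 -241.6   -0. ]
gR [ 0.6581 -0.0737  0.1494] panel [ 170.9 -237.3   -0. ]
hL [0.6064 0.166  0.1015] panel [74.9 -6.6  0. ]
hM [0.5891 0.0498 0.1006] panel [  73.  -124.1   -0. ]
hR [ 0.5749 -0.0673  0.1016] panel [  74.8 -242.     0. ]
```

```bash
R5='' ; python3 -m inch '[[0.8,-0.97,0,-0.75,88],[0.8,-0.97,0,-0.75,88],[0.8,-0.97,0,-0.75,88],[0.8,-0.97,0,-0.75,88],[0.8,-0.97,0,-0.75,88]]' 20
python3 -m inch '[[0.8,-0.97,0,-0.75,70],[0.8,-0.97,0,-0.75,70],[0.8,-0.97,0,-0.75,70],[0.8,-0.97,0,-0.75,70],[0.8,-0.97,0,-0.75,70]]' 20
python3 -m inch '[[0.8,-0.97,0,-0.75,38],[0.8,-0.97,0,-0.75,38],[0.8,-0.97,0,-0.75,38],[0.8,-0.97,0,-0.75,38],[0.8,-0.97,0,-0.75,38]]' 20
cat >> h.py <<'E'
def st():
    s=r.get_state();y=rot(s['eef_rot'])[:,1]
    print('t %.1f'%s['clock'],'tcp',s['tool_pos'].round(4),'jaw %.1f'%np.degrees(np.arctan2(y[1],y[0])),'tilt %.2f'%np.degrees(np.arccos(-rot(s['eef_rot'])[2,2])),'F',s['contact_force'].round(1),'op %.1f'%(s['opening']*88.1),'q7 %.2f'%s['q'][6]);return s
E
python3 -c "
from h import *
st()
s=snap('wrist','w1');print(s['K'][0,0],s['position'],s['attitude'])"
```

```text
clock: 0.65
tool_pos: [0.3729, 0.4402, 0.2575]
eef_rot: [0.411, 0.912, -0.0, -0.0]
contact_force: [0.2, -0.0, -1.1]
opening: 0.996
clock: 1.15
tool_pos: [0.4728, 0.319, 0.2576]
eef_rot: [0.581, 0.814, -0.0, -0.0]
contact_force: [1.1, 0.3, -0.9]
opening: 0.792
clock: 1.65
tool_pos: [0.5728, 0.1978, 0.2575]
eef_rot: [0.728, 0.685, -0.0, -0.0]
contact_force: [0.6, 0.3, 0.5]
opening: 0.43
t 1.6 tcp [0.5728 0.1978 0.2575] jaw -3.5 tilt 0.03 F [0.6 0.3 0.5] op 37.9 q7 -0.40
353.27670497933156 [0.57694579 0.26845246 0.38438889] [-0.13890645  0.00500998 -0.0303186   0.98982861]
```

```bash
python3 -c "
import cv2
im=cv2.imread('pics/w1.png');cv2.imwrite('pics/w1b.png',cv2.convertScaleAbs(im,alpha=1.5))"
```

```text
(no output)
```

View pics/w1b.png

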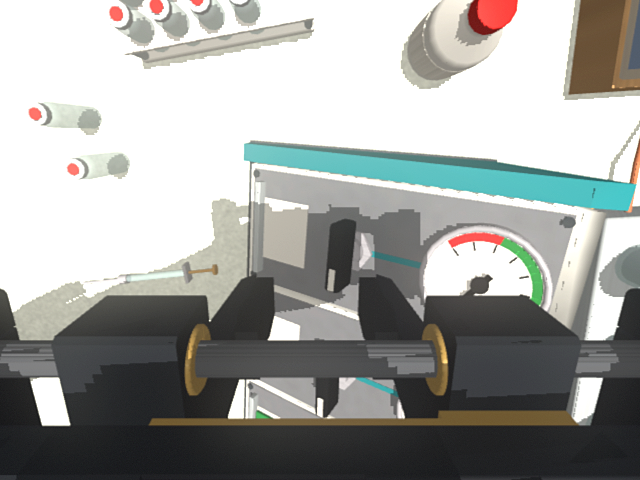

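Wrist view: line L's handle lies across the slope, spanning (330–355, 218–292). Its white field is centred near (286,232) and the gauge is at (482,285). Next I get the handle from the depth data.

Run:
```python
from h import *
s=np.load('pics/w1.npz')
th=np.radians(30);ps=np.radians(-7.7)
xv=np.array([np.cos(th)*np.cos(ps),np.cos(th)*np.sin(ps),.5]);yv=np.array([-np.sin(ps),np.cos(ps),0]);n=np.cross(xv,yv)
o=np.array([.5420,.1815,.064])
print('centre field',[( np.array([xv,yv,n])@(P(s,u,v)-o)*1e3).round(1) for u,v in((286,232),(267,198),(308,207),(305,267),(264,254))])
q=np.array([np.array([xv,yv,n])@(P(s,u,v)-o)*1e3 for v in range(205,300) for u in range(322,362)])
t=q[(q[:,2]>32)&(q[:,2]<41)&(abs(q[:,0]-71)<15)]
print(len(t),np.median(t,0),np.percentile(t,[2,98],axis=0))
f=q[(abs(q[:,2])<5)];print('face z',np.median(f[:,2]))
print('handle centre world',o+xv*.071+n*.024, 'R',o+xv*.071+n*.024-.24*yv)
```

```text
centre field [array([ 1.9, -0.6,  1. ]), array([-21.9,  28. ,   0.7]), array([23.4, 26.8,  0.2]), array([ 24.8, -29.9,   0.5]), array([-23.2, -28.5,   0.7])]
1041 [70.28474349  0.68183186 34.97806326] [[ 63.68202071 -26.78960903  32.40653725]
 [ 75.24479186  25.50068209  35.82213903]]
face z 0.26507155910455515
handle centre world [0.59104158 0.17486932 0.12028461] R [ 0.5588849  -0.06296665  0.12028461]
```

```bash
python3 -m inch '[[0.65,-0.91,0,-0.7,38],[0,0,-0.9,0,38],[0,0,-0.9,0,38],[0,0,-0.9,0,38],[0,0,-0.9,0,38]]' 20
python3 -m inch '[[0,0,-0.4,0,38],[0,0,-0.4,0,38],[0,0,-0.4,0,38],[0,0,0,0,38]]'
python3 -c "from h import *;st()"
```

```text
clock: 2.2
tool_pos: [0.5883, 0.1762, 0.1667]
eef_rot: [0.752, 0.659, -0.0, -0.0]
contact_force: [-0.8, 0.3, 0.2]
opening: 0.431
clock: 2.6
tool_pos: [0.588, 0.176, 0.1369]
eef_rot: [0.752, 0.659, -0.001, -0.0]
contact_force: [-0.3, -0.3, -0.0]
opening: 0.431
t 2.6 tcp [0.588  0.176  0.1369] jaw -7.5 tilt 0.09 F [-0.3 -0.3 -0. ] op 38.0 q7 -0.40
```

```bash
python3 -m inch '[[0,0,0,1,36],[0,0,0,1,34],[0,0,0,1,32],[0,0,0,1,30],[0,0,0,1,30]]' 20
python3 -m inch '[[0,0,0,1,30],[0,0,0,1,30],[0,0,0,1,30],[0,0,0,1,30],[0,0,0,1,28]]'
python3 -c "from h import *;st();snap('top','t1')"
```

```text
clock: 3.1
tool_pos: [0.5888, 0.1765, 0.1386]
eef_rot: [0.554, 0.832, 0.001, 0.0]
contact_force: [-2.5, 2.4, 0.7]
opening: 0.342
clock: 3.6
tool_pos: [0.5863, 0.1769, 0.139]
eef_rot: [0.32, 0.948, -0.001, -0.002]
contact_force: [-7.0, 0.8, 7.8]
opening: 0.317
t 3.6 tcp [0.5863 0.1769 0.139 ] jaw 52.7 tilt 0.22 F [-7.   0.8  7.8] op 28.0 q7 0.33
```

```bash
python3 -m inch '[[0,0,0,1,26],[0,0,0,1,24],[0,0,0,1,22],[0,0,0,1,20],[0,0,0,1,18]]' 25
python3 -m inch '[[0,0,0,0,12],[0,0,0,0,12],[0,0,0,0,12],[0,0,0,0,12]]' 25
python3 -c "from h import *;st();snap('top','t1')"
```

```text
clock: 4.15
tool_pos: [0.5864, 0.1741, 0.1386]
eef_rot: [0.064, 0.998, -0.002, -0.002]
contact_force: [-6.4, -3.0, 5.4]
opening: 0.206
clock: 4.55
tool_pos: [0.5873, 0.1739, 0.1387]
eef_rot: [0.067, 0.998, -0.002, -0.001]
contact_force: [-4.4, -3.7, 5.7]
opening: 0.146
t 4.5 tcp [0.5873 0.1739 0.1387] jaw 82.4 tilt 0.27 F [-4.4 -3.7  5.7] op 12.9 q7 0.70
```

```bash
python3 -m inch '[[0,0,0,0,36],[0,0,0,0,36],[0,0,0.8,0,36],[0,0,0.9,0,36],[0,0,0.9,0,36]]' 20
python3 -m inch '[[-0.12,-0.95,0.5,0,36],[-0.12,-0.95,0,0,36],[-0.12,-0.95,0,0,36],[-0.12,-0.95,0,0,36],[-0.12,-0.95,0,0,36]]'
python3 -m inch '[[-0.12,-0.95,0,0,36],[-0.12,-0.95,0,0,36],[-0.12,-0.95,0,0,36],[-0.12,-0.95,0,0,36],[-0.12,-0.95,0,0,36]]'
python3 - <<'E'
from h import *
st()
for n in('wrist','top'):
    s=snap(n,n+'2')
im=cv2.imread('pics/top2.png');a=cv2.resize(im[145:285,215:385],None,fx=3.5,fy=3.5,interpolation=cv2.INTER_CUBIC)
b=cv2.resize(cv2.imread('pics/wrist2.png'),None,fx=.65,fy=.65)
c=np.zeros((a.shape[0]+0,0,3),np.uint8)
cv2.imwrite('pics/v2.png',cv2.convertScaleAbs(np.vstack([a[:, :595],cv2.copyMakeBorder(b,0,0,0,595-b.shape[1],cv2.BORDER_CONSTANT)])[:600] if b.shape[1]<=595 else a,alpha=1.4))
E
```

```text
clock: 5.1
tool_pos: [0.5889, 0.1765, 0.2036]
eef_rot: [0.066, 0.998, 0.0, 0.0]
contact_force: [-0.3, 0.4, 0.6]
opening: 0.41
clock: 5.6
tool_pos: [0.574, 0.0567, 0.2157]
eef_rot: [0.066, 0.998, 0.0, 0.001]
contact_force: [-0.6, -0.7, 0.2]
opening: 0.404
clock: 6.1
tool_pos: [0.5591, -0.0622, 0.2156]
eef_rot: [0.066, 0.998, 0.0, 0.001]
contact_force: [-1.2, -1.1, -0.5]
opening: 0.407
t 6.1 tcp [ 0.5591 -0.0622  0.2156] jaw 82.5 tilt 0.10 F [-1.2 -1.1 -0.5] op 35.9 q7 1.09
```

View pics/v2.png

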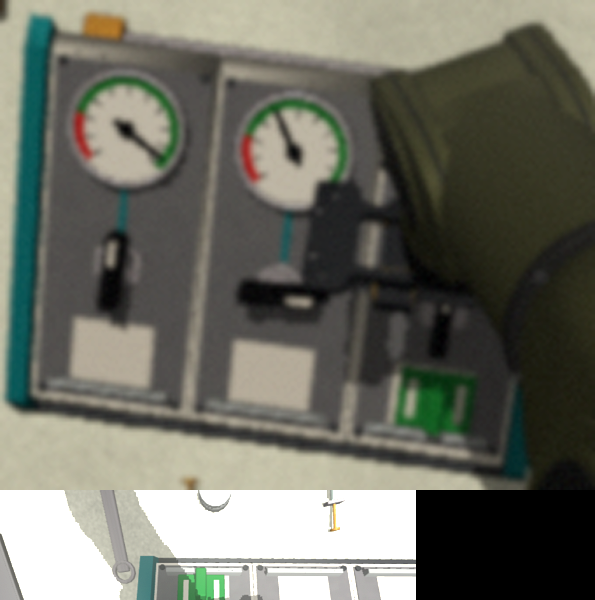

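The left valve bar now lies along the slope with its stripe uphill (open), and the middle one is untouched. Next I lower over the right handle and turn it clockwise.

```bash
python3 -m inch '[[-0.06,0,-0.9,0,36],[0,0,-0.9,0,36],[0,0,-0.8,0,36],[0,0,-0.48,0,36],[0,0,0,0,36]]' 20
python3 -m inch '[[0,0,0,-1,32],[0,0,0,-1,32],[0,0,0,-1,30],[0,0,0,-1,30],[0,0,0,-1,30]]'
python3 -m inch '[[0,0,0,-1,32],[0,0,0,-1,32],[0,0,0,-1,32],[0,0,0,-1,33],[0,0,0,-1,33]]'
python3 -c "from h import *;st()"
```

```text
clock: 6.7
tool_pos: [0.5566, -0.0604, 0.1371]
eef_rot: [0.065, 0.998, 0.0, -0.001]
contact_force: [-0.4, 0.6, 0.1]
opening: 0.411
clock: 7.2
tool_pos: [0.5584, -0.0612, 0.1395]
eef_rot: [0.323, 0.946, 0.0, 0.002]
contact_force: [1.6, -3.5, -0.3]
opening: 0.342
clock: 7.7
tool_pos: [0.5591, -0.0647, 0.1397]
eef_rot: [0.558, 0.83, -0.0, 0.003]
contact_force: [1.5, -7.7, -1.6]
opening: 0.373
t 7.7 tcp [ 0.5591 -0.0647  0.1397] jaw 22.1 tilt 0.36 F [ 1.5 -7.7 -1.6] op 32.8 q7 0.31
```

```bash
python3 -m inch '[[0,0,0,-1,33],[0,0,0,-1,33],[0,0,0,-1,33],[0,0,0,-1,33],[0,0,0,-1,33]]' 20
python3 -m inch '[[0,0,0,0,26],[0,0,0,0,22],[0,0,0,0,18],[0,0,0,0,12],[0,0,0,0,12]]' 20
python3 -m inch '[[0,0,0,0,12],[0,0,0,0,12]]' 20
python3 -c "from h import *;st()"
```

```text
clock: 8.2
tool_pos: [0.5571, -0.0646, 0.1396]
eef_rot: [0.754, 0.657, -0.001, 0.002]
contact_force: [-1.6, -7.1, 2.4]
opening: 0.376
clock: 8.7
tool_pos: [0.5551, -0.061, 0.14]
eef_rot: [0.752, 0.659, -0.001, -0.001]
contact_force: [-6.6, 0.1, 12.6]
opening: 0.199
clock: 8.9
tool_pos: [0.5551, -0.061, 0.14]
eef_rot: [0.752, 0.659, -0.001, -0.001]
contact_force: [-6.1, -1.0, 11.0]
opening: 0.198
t 8.9 tcp [ 0.5551 -0.061   0.14  ] jaw -7.5 tilt 0.20 F [-6.1 -1.  11. ] op 17.5 q7 -0.02
```

```bash
python3 -m inch '[[0,0,0,0,40],[0,0,0,0,40],[0,0,0.8,0,40],[0,0,0.9,0,40],[0,0,0.9,1,40]]' 20
python3 -m inch '[[0,0,0.5,1,40],[0,0,0,1,40],[0,0,0,1,40],[0,0,0,1,40],[0,0,0,1,40]]'
python3 -m inch '[[0,0,0,1,40],[0,0,0,1,40],[0,0,0,1,40],[0,0,0,1,40],[0,0,0,1,40]]'
python3 -m inch '[[0,0,0,1,40],[0,0,0,1,40],[0,0,0,1,40],[0,0,0,1,40],[0,0,0,0,40]]'
python3 - <<'E'
from h import *
st()
s=snap('wrist','w3')
cv2.imwrite('pics/w3b.png',cv2.convertScaleAbs(s['pixels'][:,:,::-1],alpha=.8))
E
```

```text
clock: 9.4
tool_pos: [0.5579, -0.0606, 0.2043]
eef_rot: [0.715, 0.699, 0.001, 0.0]
contact_force: [0.1, -0.2, -0.3]
opening: 0.451
clock: 9.9
tool_pos: [0.558, -0.0607, 0.2164]
eef_rot: [0.509, 0.861, 0.001, 0.001]
contact_force: [1.0, -0.5, -0.1]
opening: 0.455
clock: 10.4
tool_pos: [0.558, -0.0608, 0.2164]
eef_rot: [0.269, 0.963, 0.001, 0.001]
contact_force: [0.0, -0.4, -0.6]
opening: 0.454
clock: 10.9
tool_pos: [0.5578, -0.0611, 0.2162]
eef_rot: [0.066, 0.998, 0.001, 0.001]
contact_force: [0.8, 0.5, -0.2]
opening: 0.454
t 10.9 tcp [ 0.5578 -0.0611  0.2162] jaw 82.5 tilt 0.11 F [ 0.8  0.5 -0.2] op 40.0 q7 1.12
```

View pics/w3b.png

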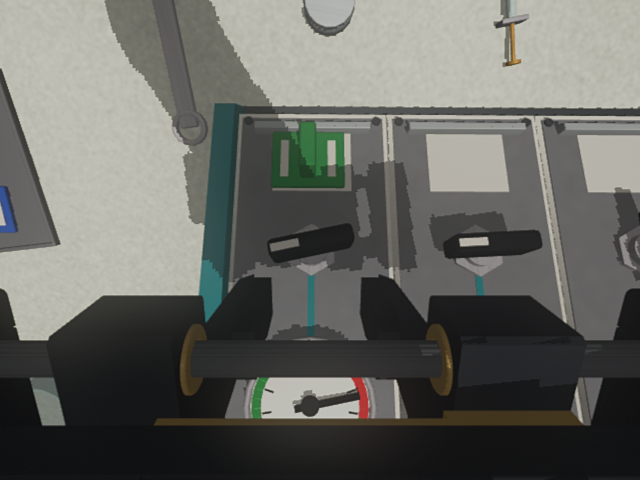

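The right bar is still tilted about 13° from across, with its stripe at (285,242) uphill of its other end at (340,235), so it isn't fully shut. I'll straddle it again and turn past the end.

```bash
python3 -m inch '[[0,0,0,-1,40],[0,0,0,-1,40],[0,0,0,-1,40],[0,0,0,-1,40],[0,0,0,-1,40]]' 20
python3 -m inch '[[0,0,0,-1,40],[0,0,0,-1,40],[0,0,0,-1,40],[0,0,0,-1,40],[0,0,0,-1,40]]'
python3 -m inch '[[0,0,0,-1,40],[0,0,0,-1,40],[0,0,-0.9,-1,40],[0,0,-0.9,-1,40],[0,0,-0.8,0,40]]'
python3 -m inch '[[0,0,-0.5,0,40],[0,0,0,-1,34],[0,0,0,-1,34],[0,0,0,-1,30],[0,0,0,-1,30]]'
python3 -c "from h import *;st()"
python3 -m inch '[[0,0,0,0,24],[0,0,0,0,20],[0,0,0,0,14],[0,0,0,0,12],[0,0,0,0,12]]' 20
python3 -c "from h import *;st()"
```

```text
clock: 11.45
tool_pos: [0.5575, -0.061, 0.2161]
eef_rot: [0.325, 0.946, 0.0, 0.0]
contact_force: [-0.3, 0.8, 0.3]
opening: 0.452
clock: 11.95
tool_pos: [0.5575, -0.061, 0.2161]
eef_rot: [0.559, 0.829, 0.001, 0.0]
contact_force: [-0.1, -0.1, -0.8]
opening: 0.452
clock: 12.45
tool_pos: [0.5577, -0.0608, 0.1503]
eef_rot: [0.718, 0.696, 0.0, 0.001]
contact_force: [-0.3, -0.2, -0.3]
opening: 0.452
clock: 12.95
tool_pos: [0.5562, -0.0619, 0.1383]
eef_rot: [0.847, 0.531, -0.001, -0.0]
contact_force: [-3.2, -2.8, 0.3]
opening: 0.341
t 12.9 tcp [ 0.5562 -0.0619  0.1383] jaw -25.9 tilt 0.10 F [-3.2 -2.8  0.3] op 30.0 q7 -0.22
clock: 13.45
tool_pos: [0.5559, -0.0598, 0.1391]
eef_rot: [0.845, 0.535, -0.0, -0.002]
contact_force: [-5.1, 3.0, 8.9]
opening: 0.224
t 13.4 tcp [ 0.5559 -0.0598  0.1391] jaw -25.3 tilt 0.18 F [-5.1  3.   8.9] op 19.7 q7 -0.22
```

```bash
python3 -m inch '[[0,0,0,0,40],[0,0,0,0,40],[0,0,0.8,0,40],[0,0,0.9,0,40],[0,0,0.9,0,40]]' 20
python3 -m inch '[[0,0,0.5,1,40],[0,0,0,1,40],[0,0,0,1,40],[0,0,0,1,40],[0,0,0,1,40]]'
python3 -m inch '[[0,0,0,1,40],[0,0,0,1,40],[0,0,0,1,40],[0,0,0,1,40],[0,0,0,1,40]]'
python3 -m inch '[[0,0,0,1,40],[0,0,0,1,40],[0,0,0,1,40],[0,0,0,1,40],[0,0,0,1,40]]'
python3 -m inch '[[0,0,0,1,40],[0,0,0,1,40],[0,0,0,1,40],[0,0,0,0,40]]'
cat >> h.py <<'E'
th=np.radians(30);ps=np.radians(-7.7)
xv=np.array([np.cos(th)*np.cos(ps),np.cos(th)*np.sin(ps),.5]);yv=np.array([-np.sin(ps),np.cos(ps),0]);nv=np.cross(xv,yv)
OL=np.array([.5420,.1815,.064])
def cloud(s,u0,u1,v0,v1,st=1):
    v,u=np.mgrid[v0:v1:st,u0:u1:st];z=s['range_z'][v,u];m=z>0;u,v,z=u[m],v[m],z[m];K=s['K']
    p=np.stack([(u-K[0,2])/K[0,0]*z,-(v-K[1,2])/K[1,1]*z,-z],1)
    return p@rot(s['attitude']).T+s['position'],s['pixels'][v,u].astype(int)
def pan(p,k=0): return (p-(OL-k*.12*yv))@np.array([xv,yv,nv]).T*1e3
def handle(s,k):
    p,_=cloud(s,0,640,0,330);q=pan(p,k);m=(abs(q[:,0]-71)<36)&(abs(q[:,1])<36)&(q[:,2]>31)&(q[:,2]<40);t=q[m][:,:2]
    if len(t)<50: return print('handle',k,'n',len(t))
    (cx,cy),(w,h),a=cv2.minAreaRect(t.astype(np.float32));d=np.linalg.svd(t-t.mean(0))[2][0]
    print('handle',k,len(t),(cx,cy),(w,h),'axis from y, deg',np.degrees(np.arctan(-d[0]/d[1])) if abs(d[1])>1e-6 else 90)
E
python3 - <<'E'
from h import *
st();s=snap('wrist','w4')
for k in range(3):handle(s,k)
p,c=cloud(s,200,420,90,215);q=pan(p,2)
g=(c[:,1]>c[:,0]+30)&(c[:,1]>c[:,2]+30)
for lo,hi in((-3,10),(26,34)):
    t=q[g&(q[:,2]>lo)&(q[:,2]<hi)]
    if len(t)>20: print(lo,len(t),np.median(t,0),cv2.minAreaRect(t[:,:2].astype(np.float32)))
E
```

```text
clock: 13.95
tool_pos: [0.5578, -0.0614, 0.204]
eef_rot: [0.846, 0.534, 0.001, 0.0]
contact_force: [1.0, 0.0, 0.1]
opening: 0.454
clock: 14.45
tool_pos: [0.558, -0.0614, 0.216]
eef_rot: [0.677, 0.736, 0.001, 0.001]
contact_force: [0.2, 0.0, -0.4]
opening: 0.452
clock: 14.95
tool_pos: [0.558, -0.0614, 0.2159]
eef_rot: [0.464, 0.886, 0.001, 0.001]
contact_force: [-0.3, -0.6, -0.5]
opening: 0.453
clock: 15.45
tool_pos: [0.558, -0.0615, 0.216]
eef_rot: [0.219, 0.976, 0.0, 0.001]
contact_force: [-0.1, -0.3, -0.1]
opening: 0.457
clock: 15.85
tool_pos: [0.5578, -0.0616, 0.2158]
eef_rot: [0.065, 0.998, 0.0, 0.001]
contact_force: [-0.3, 0.4, 0.2]
opening: 0.453
t 15.8 tcp [ 0.5578 -0.0616  0.2158] jaw 82.5 tilt 0.10 F [-0.3  0.4  0.2] op 39.9 q7 1.13
handle 0 n 0
handle 1 1742 (69.052734375, -2.4758834838867188) (13.49664306640625, 55.931190490722656) axis from y, deg 3.0238759553229806
handle 2 1734 (68.79084777832031, -1.9902572631835938) (54.98929214477539, 13.447863578796387) axis from y, deg -0.3851705028162514
-3 2463 [1.79872386 0.48419054 4.50545002] ((-1.9709835052490234, -4.407096862792969), (45.85947036743164, 55.1678581237793), 0.25172746181488037)
26 745 [-0.66166618 -4.47471078 29.34415986] ((-1.730886459350586, -4.860337257385254), (33.591617584228516, 11.971991539001465), 0.08983244746923447)
```

The right valve reads shut and the middle one is unchanged. The green tag is square, at about (-2,-4) mm from its seat. Next I grasp its rib.

```bash
python3 -m inch '[[-0.8,0.05,0,0,40],[-0.8,0.05,0,0,40],[-0.75,0.03,0,0,40],[0,0,-1,0,40],[0,0,-1,0,40]]' 15
python3 -m inch '[[0,0,-1,0,40],[0,0,-1,0,40],[0,0,-0.5,0,40],[0,0,-0.4,0,40],[0,0,0,0,40]]' 15
python3 -c "from h import *;st()"
```

```text
clock: 16.4
tool_pos: [0.499, -0.0583, 0.1661]
eef_rot: [0.067, 0.998, 0.0, 0.002]
contact_force: [0.6, -0.3, 0.3]
opening: 0.456
clock: 16.9
tool_pos: [0.4982, -0.0581, 0.0924]
eef_rot: [0.066, 0.998, -0.0, -0.001]
contact_force: [-0.9, 0.5, 0.6]
opening: 0.455
t 16.9 tcp [ 0.4982 -0.0581  0.0924] jaw 82.4 tilt 0.06 F [-0.9  0.5  0.6] op 40.1 q7 0.97
```

```bash
python3 -m inch '[[0,0,0,0,10],[0,0,0,0,10],[0,0,0,0,10],[0,0,0,0,10],[0,0,0,0,10]]' 15
python3 -c "from h import *;st()"
python3 -m inch '[[0,0,0.3,0,10],[0,0,0.5,0,10],[0,0,0.6,0,10],[0,0,0.6,0,10],[0,0,0,0,10]]' 15
python3 -c "from h import *;st()"
```

```text
clock: 17.4
tool_pos: [0.4987, -0.0583, 0.0938]
eef_rot: [0.066, 0.998, -0.0, 0.001]
contact_force: [-0.4, 0.0, 5.3]
opening: 0.131
t 17.4 tcp [ 0.4987 -0.0583  0.0938] jaw 82.4 tilt 0.07 F [-0.4  0.   5.3] op 11.6 q7 0.97
clock: 17.9
tool_pos: [0.4992, -0.0582, 0.1449]
eef_rot: [0.066, 0.998, 0.0, 0.002]
contact_force: [0.3, -0.1, -1.5]
opening: 0.135
t 17.9 tcp [ 0.4992 -0.0582  0.1449] jaw 82.5 tilt 0.18 F [ 0.3 -0.1 -1.5] op 11.9 q7 1.01
```

```bash
python3 -m inch '[[0.137,0.5,0,0,10],[0.137,0.9,0,0,10],[0.137,1,0,0,10],[0.137,1,0,0,10],[0.137,1,0,0,10]]' 15
python3 -m inch '[[0.137,1,0,0,10],[0.137,1,0,0,10],[0.137,1,0,0,10],[0.137,1,0,0,10],[0.137,0.8,0,0,10]]' 15
python3 -m inch '[[0,0.43,0,0,10],[0,0,0,0,10]]' 15
python3 - <<'E'
from h import *
st();s=snap('side','s5');t=snap('top','t5')
for nm,s in(('side',s),('top',t)):
    p,c=cloud(s,130,420,150,420);q=pan(p,0)
    g=(c[:,1]>c[:,0]+25)&(c[:,1]>c[:,2]+25)&(q[:,2]>15)&(abs(q[:,0])<60)&(abs(q[:,1])<60)
    t=q[g];print(nm,len(t)); 
    if len(t)>10: print(np.median(t,0),np.percentile(t,[2,98],axis=0))
cv2.imwrite('pics/s5c.png',cv2.resize(cv2.imread('pics/s5.png')[175:390,165:420],None,fx=2.7,fy=2.7))
E
```

```text
clock: 18.4
tool_pos: [0.515, 0.0541, 0.1423]
eef_rot: [0.065, 0.998, 0.0, -0.001]
contact_force: [0.5, -0.1, -1.2]
opening: 0.134
clock: 18.9
tool_pos: [0.5317, 0.175, 0.1422]
eef_rot: [0.064, 0.998, 0.0, -0.001]
contact_force: [0.3, 0.2, -0.8]
opening: 0.137
clock: 19.1
tool_pos: [0.5316, 0.1851, 0.1426]
eef_rot: [0.064, 0.998, 0.001, -0.001]
contact_force: [-0.4, -0.1, -1.2]
opening: 0.135
t 19.1 tcp [0.5316 0.1851 0.1426] jaw 82.7 tilt 0.09 F [-0.4 -0.1 -1.2] op 11.9 q7 0.70
side 97
[16.19319902 27.72833991 44.21034312] [[ 1.85732873  8.53021946 41.66802271]
 [43.58634011 31.38348273 46.92290702]]
top 0
```

View pics/s5c.png

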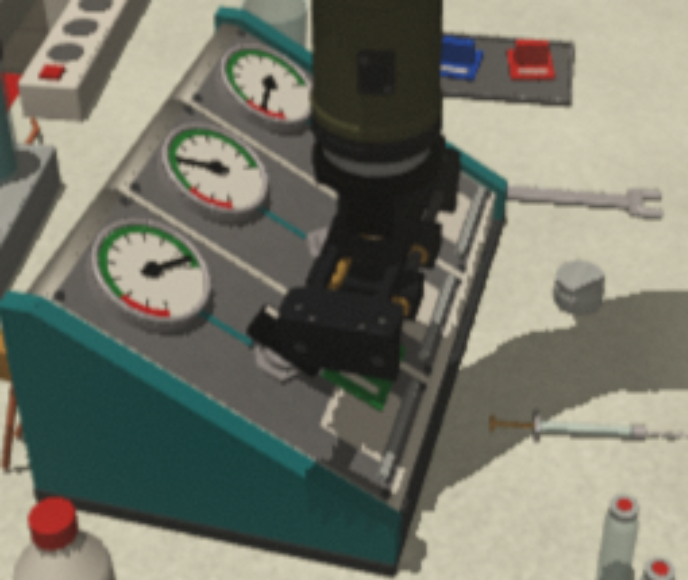

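```bash
python3 -m inch '[[0.08,0,-0.6,0,10],[0,0,-0.6,0,10],[0,0,-0.4,0,10],[0,0,-0.2,0,10],[0,0,0,0,10]]' 15
python3 -m inch '[[0,0,-0.06,0,10],[0,0,-0.06,0,10],[0,0,0,0,10]]' 15
python3 -c "from h import *;st()"
```

```text
clock: 19.7
tool_pos: [0.5348, 0.1809, 0.0989]
eef_rot: [0.067, 0.998, -0.001, 0.0]
contact_force: [-3.2, -1.0, 14.0]
opening: 0.135
clock: 20.0
tool_pos: [0.5357, 0.1808, 0.0982]
eef_rot: [0.067, 0.998, -0.001, 0.002]
contact_force: [-5.6, -3.0, 31.4]
opening: 0.133
t 20.0 tcp [0.5357 0.1808 0.0982] jaw 82.3 tilt 0.21 F [-5.6 -3.  31.4] op 11.8 q7 0.67
```

```bash
python3 -m inch '[[0,0,0.1,0,10],[0,0,0,0,10]]' 15
python3 - <<'E'
from h import *
st();s=snap('side','s6')
p,c=cloud(s,130,420,150,420);q=pan(p,0)
g=(c[:,1]>c[:,0]+25)&(c[:,1]>c[:,2]+25)&(abs(q[:,0])<60)&(abs(q[:,1])<60)
t=q[g];print(len(t),np.median(t,0),np.percentile(t,[2,98],axis=0))
A=np.c_[t[:,:2],np.ones(len(t))];print(np.linalg.lstsq(A,t[:,2],rcond=None)[0])
w=q[(c.min(1)>150)&(abs(q[:,0])<30)&(abs(q[:,1])<35)&(q[:,2]>-6)&(q[:,2]<20)];print('white',len(w),np.percentile(w,[2,50,98],axis=0))
cv2.imwrite('pics/s6c.png',cv2.resize(cv2.imread('pics/s6.png')[280:380,230:350],None,fx=5,fy=5))
E
```

```text
clock: 20.2
tool_pos: [0.5353, 0.1813, 0.0983]
eef_rot: [0.067, 0.998, -0.0, 0.001]
contact_force: [-1.0, -2.0, 12.1]
opening: 0.134
t 20.2 tcp [0.5353 0.1813 0.0983] jaw 82.4 tilt 0.09 F [-1.  -2.  12.1] op 11.8 q7 0.67
17 [ 3.68130673 25.79412326  5.03556739] [[-2.57167949 18.29295876  1.33355385]
 [11.42539357 27.56187466  9.62278249]]
[ 0.5020221  -0.01476677  3.83586954]
white 2 [[-20.02096345  26.05063539  -2.17300439]
 [-16.72120059  26.28546826  -1.72382501]
 [-13.42143774  26.52030113  -1.27464563]]
```

View pics/s6c.png

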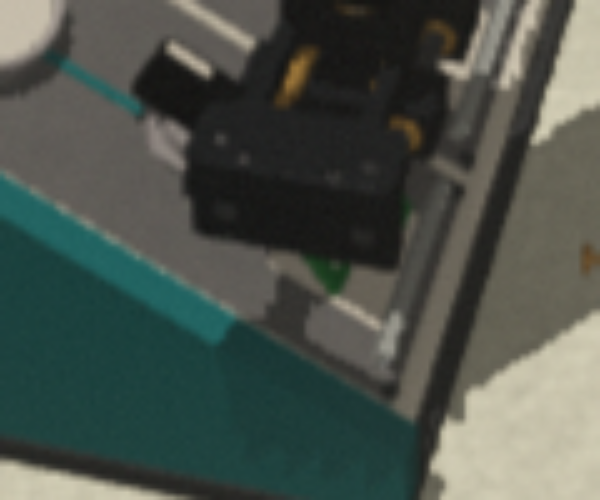

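```bash
python3 -m inch '[[0,0,0,0,10],[0,0,0,0,10]]' 3
python3 -m inch '[[0,0,0,0,14],[0,0,0,0,20],[0,0,0,0,32],[0,0,0,0,36],[0,0,0,0,36]]' 3
python3 -c "from h import *;st()"
python3 -m inch '[[0,0,0.3,0,36],[0,0,0.8,0,36],[0.3,0,1,0,36],[0.9,0,1,0,36],[0.9,0,1,0,36]]' 15
python3 - <<'E'
from h import *
st();s=snap('wrist','w7')
cv2.imwrite('pics/w7b.png',s['pixels'][:,:,::-1])
handle(s,0);handle(s,1)
p,c=cloud(s,100,560,20,330);q=pan(p,0)
g=(c[:,1]>c[:,0]+30)&(c[:,1]>c[:,2]+30)&(abs(q[:,0])<50)&(abs(q[:,1])<60)
for lo,hi in((-3,10),(24,36)):
    t=q[g&(q[:,2]>lo)&(q[:,2]<hi)]
    if len(t)>20:
        print(lo,len(t),np.median(t,0),cv2.minAreaRect(t[:,:2].astype(np.float32)))
        A=np.c_[t[:,:2],np.ones(len(t))];print(np.linalg.lstsq(A,t[:,2],rcond=None)[0])
E
```

```text
clock: 20.45
tool_pos: [0.5352, 0.1814, 0.0978]
eef_rot: [0.066, 0.998, -0.0, 0.001]
contact_force: [0.0, -1.8, 8.6]
opening: 0.134
clock: 20.95
tool_pos: [0.5344, 0.1825, 0.0975]
eef_rot: [0.066, 0.998, -0.0, -0.0]
contact_force: [-0.1, 0.4, -0.6]
opening: 0.409
t 20.9 tcp [0.5344 0.1825 0.0975] jaw 82.5 tilt 0.02 F [-0.1  0.4 -0.6] op 36.0 q7 0.67
clock: 21.45
tool_pos: [0.5872, 0.1826, 0.2021]
eef_rot: [0.065, 0.998, 0.0, -0.0]
contact_force: [1.9, 0.9, -0.5]
opening: 0.405
t 21.4 tcp [0.5872 0.1826 0.2021] jaw 82.5 tilt 0.02 F [ 1.9  0.9 -0.5] op 35.7 q7 0.79
handle 0 1915 (69.29949188232422, -1.9972472190856934) (13.041603088378906, 55.68760681152344) axis from y, deg 87.4805907092914
handle 1 1993 (68.75118255615234, -1.593801498413086) (13.442920684814453, 56.19533157348633) axis from y, deg 3.372746230380802
-3 2736 [1.85575483 4.81170844 4.1920076 ] ((-1.3844680786132812, -0.9355335235595703), (54.5996208190918, 46.0185661315918), 89.77838897705078)
[-4.75506709e-03 -2.37177164e-04  4.18450161e+00]
24 794 [-0.46807289 -1.0467562  29.0815064 ] ((-1.4051799774169922, -1.424975872039795), (33.42802429199219, 11.491339683532715), 0.2769777774810791)
[-8.53570797e-03  1.23352421e-02  2.90459428e+01]
```

```bash
python3 -m inch '[[-0.15,-0.6,0,0,40],[-0.15,-0.9,0,0,40],[-0.15,-1,0,0,40],[-0.15,-1,0,0,40],[-0.15,-1,0,0,40]]' 15
python3 -m inch '[[-0.15,-1,0,0,40],[-0.15,-1,0,0,40],[-0.15,-1,0,0,40],[-0.15,-1,0,0,40],[-0.15,-1,0,0,40]]'
python3 -m inch '[[-0.15,-1,0,0,40],[-0.15,-1,0,0,40],[-0.15,-1,0,0,40],[-0.15,-1,0,0,40],[-0.15,-1,0,0,40]]'
python3 -m inch '[[-0.15,-1,0,0,40],[-0.15,-1,0,0,40],[-0.15,-1,0,0,40],[-0.15,-1,0,0,40],[-0.15,-1,0,0,40]]'
python3 -m inch '[[-0.15,-1,0,0,40],[-0.15,-1,0,0,40],[-0.15,-1,0,0,40],[0,0,0,0,40]]'
python3 - <<'E'
from h import *
st();s=snap('wrist','w8')
cv2.imwrite('pics/w8b.png',s['pixels'][:,:,::-1])
p,c=cloud(s,0,640,0,400)
for nm,i,(a,b) in(('red',0,(1,2)),('blue',2,(0,1))):
    g=(c[:,i]>c[:,a]+40)&(c[:,i]>c[:,b]+40)&(p[:,2]<.06)
    for lo,hi in((.004,.013),(.028,.04)):
        t=p[g&(p[:,2]>lo)&(p[:,2]<hi)]
        if len(t)>20: print(nm,lo,len(t),np.median(t,0),cv2.minAreaRect((t[:,:2]*1e3).astype(np.float32)))
E
```

```text
clock: 22.0
tool_pos: [0.5659, 0.068, 0.1994]
eef_rot: [0.066, 0.998, -0.001, -0.002]
contact_force: [0.8, 0.0, 0.4]
opening: 0.454
clock: 22.5
tool_pos: [0.5469, -0.0566, 0.1994]
eef_rot: [0.066, 0.998, -0.0, -0.002]
contact_force: [0.3, -0.5, -0.3]
opening: 0.454
clock: 23.0
tool_pos: [0.5281, -0.181, 0.1994]
eef_rot: [0.066, 0.998, 0.0, -0.002]
contact_force: [-0.2, 0.1, -0.7]
opening: 0.453
clock: 23.5
tool_pos: [0.5094, -0.3055, 0.1993]
eef_rot: [0.066, 0.998, 0.0, -0.002]
contact_force: [0.4, 0.6, 0.5]
opening: 0.456
clock: 23.9
tool_pos: [0.4966, -0.3842, 0.1989]
eef_rot: [0.069, 0.998, -0.001, -0.002]
contact_force: [-0.4, 0.2, 0.4]
opening: 0.454
t 23.9 tcp [ 0.4966 -0.3842  0.1989] jaw 82.1 tilt 0.27 F [-0.4  0.2  0.4] op 40.0 q7 1.68
red 0.004 2151 [ 0.43848001 -0.38486507  0.00781726] ((440.121826171875, -390.0283508300781), (45.587589263916016, 55.89055633544922), 7.097840785980225)
red 0.028 624 [ 0.43948452 -0.39028442  0.03269405] ((439.96087646484375, -390.39093017578125), (33.99844741821289, 11.98094654083252), 6.842654228210449)
blue 0.004 931 [ 0.52607795 -0.37719701  0.00777203] ((515.8679809570312, -382.4842224121094), (54.98512268066406, 45.81801223754883), 81.560791015625)
blue 0.028 267 [ 0.52298526 -0.38482311  0.03266757] ((520.8436889648438, -384.0125427246094), (11.52219009399414, 23.839170455932617), 82.68894958496094)
```

View pics/w8b.png

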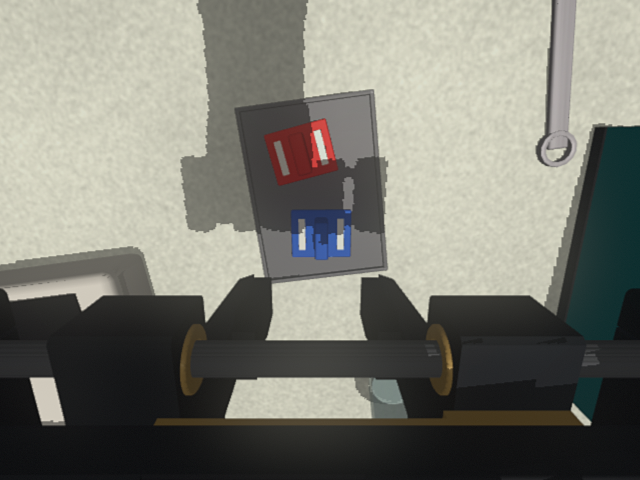

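Red tag at pixel (300,152), blue at (321,234). Red measures (0.440,-0.390), rib top at 0.033, turned +7°. Next I grasp the rib high up.

```bash
python3 -m inch '[[-0.8,-0.1,0,0.8,40],[-0.8,-0.1,0,0.8,40],[-0.62,0,0,0.9,40],[0,0,-1,0,40],[0,0,-1,0,40]]' 6
python3 -m inch '[[0,0,-1,0,40],[0,0,-1,0,40],[0,0,-1,0,40],[0,0,-0.8,0,40],[0,0,-0.6,0,40]]' 6
python3 -m inch '[[0,0,0,0,30]]' 6
python3 -c "from h import *;st()"
python3 -m inch '[[0,0,0,0,10],[0,0,0,0,10],[0,0,0,0,10],[0,0,0,0,10],[0,0,0,0,10]]' 6
python3 -c "from h import *;st()"
```

```text
clock: 24.45
tool_pos: [0.4445, -0.3833, 0.1502]
eef_rot: [-0.066, 0.998, 0.0, 0.0]
contact_force: [0.1, -0.2, -0.3]
opening: 0.455
clock: 24.95
tool_pos: [0.4445, -0.3824, 0.0388]
eef_rot: [-0.066, 0.998, 0.002, -0.001]
contact_force: [0.5, 0.1, 1.0]
opening: 0.459
clock: 25.05
tool_pos: [0.4441, -0.3827, 0.0385]
eef_rot: [-0.066, 0.998, 0.002, -0.002]
contact_force: [-0.3, -0.3, -0.1]
opening: 0.387
t 25.1 tcp [ 0.4441 -0.3827  0.0385] jaw 97.6 tilt 0.27 F [-0.3 -0.3 -0.1] op 34.1 q7 1.77
clock: 25.55
tool_pos: [0.4459, -0.3853, 0.0413]
eef_rot: [-0.065, 0.998, -0.001, 0.001]
contact_force: [-0.3, 0.8, 6.0]
opening: 0.133
t 25.6 tcp [ 0.4459 -0.3853  0.0413] jaw 97.5 tilt 0.10 F [-0.3  0.8  6. ] op 11.7 q7 1.77
```

```bash
python3 -m inch '[[0,0,0.3,0,10],[0,0,0.7,0,10],[0,0,1,0,10],[0,0,1,0,10],[0,0,1,0,10]]' 8
python3 -m inch '[[0,0,1,0,10],[0,0.3,0.6,0,10],[0.2,0.7,0,-0.2,10],[0.22,0.9,0,-0.2,10],[0.22,0.9,0,-0.2,10]]' 
python3 -m inch '[[0.22,0.9,0,-0.2,10],[0.22,0.9,0,-0.2,10],[0.22,0.9,0,-0.2,10],[0.22,0.9,0,-0.2,10],[0.22,0.9,0,-0.2,10]]'
python3 -m inch '[[0.22,0.9,0,-0.2,10],[0.22,0.9,0,-0.2,10],[0.22,0.9,0,-0.2,10],[0.22,0.9,0,-0.2,10],[0.22,0.9,0,-0.1,10]]'
python3 -m inch '[[0.1,0.3,0,0,10],[0,0,0,0,10]]'
python3 - <<'E'
from h import *
st();s=snap('side','s9')
p,c=cloud(s,200,420,150,350)
g=(c[:,0]>c[:,1]+40)&(c[:,0]>c[:,2]+40)&(abs(p[:,0]-.52)<.08)&(abs(p[:,1]+.055)<.06)
t=p[g]
if len(t): print(len(t),np.percentile(t,[2,50,98],axis=0))
cv2.imwrite('pics/s9c.png',cv2.resize(cv2.imread('pics/s9.png')[170:300,240:400],None,fx=4.5,fy=4.5))
E
```

```text
clock: 26.05
tool_pos: [0.4449, -0.3847, 0.1414]
eef_rot: [-0.065, 0.998, 0.0, -0.0]
contact_force: [1.1, 0.1, -0.7]
opening: 0.137
clock: 26.55
tool_pos: [0.4609, -0.3136, 0.1803]
eef_rot: [-0.033, 0.999, 0.0, -0.0]
contact_force: [0.3, 0.8, -0.4]
opening: 0.139
clock: 27.05
tool_pos: [0.4884, -0.2007, 0.1801]
eef_rot: [0.019, 1.0, 0.0, -0.0]
contact_force: [0.6, 0.0, -0.5]
opening: 0.134
clock: 27.55
tool_pos: [0.5157, -0.0884, 0.1802]
eef_rot: [0.066, 0.998, 0.0, -0.001]
contact_force: [1.1, 0.1, -0.5]
opening: 0.136
clock: 27.75
tool_pos: [0.5187, -0.081, 0.1802]
eef_rot: [0.064, 0.998, 0.0, -0.0]
contact_force: [0.3, -0.8, -0.8]
opening: 0.136
t 27.8 tcp [ 0.5187 -0.081   0.1802] jaw 82.6 tilt 0.04 F [ 0.3 -0.8 -0.8] op 12.0 q7 1.14
223 [[ 0.49280269 -0.09847348  0.14315778]
 [ 0.50853545 -0.07264501  0.14634756]
 [ 0.53586408 -0.05136758  0.17003801]]
```

View pics/s9c.png

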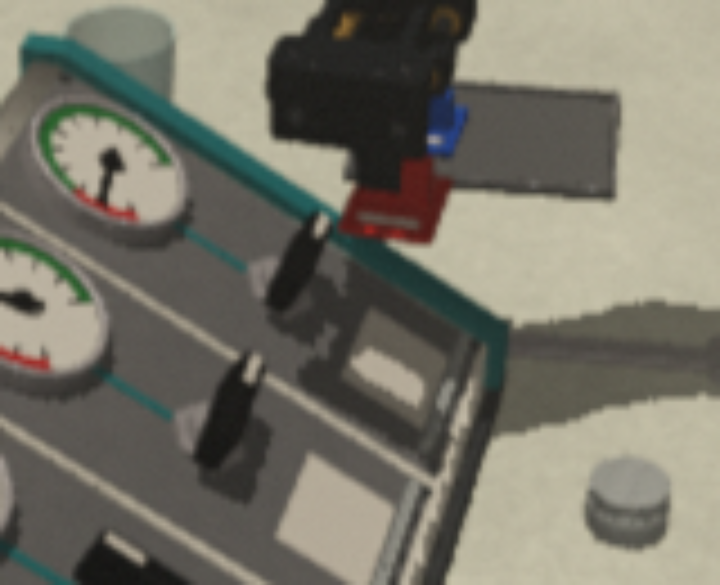

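The red tag is held flat at (400,210) in the crop and the right valve bar lies across. Next I shift sideways and pre-tilt it by pressing onto the bare face uphill of the field.

```bash
python3 -m inch '[[0.03,0.94,0,0,10],[0,0,-0.8,0,10],[0,0,-0.8,0,10],[0,0,-0.5,0,10],[0,0,0,0,10]]' 6
python3 -c "from h import *;st()"
python3 -m inch '[[0,0,-0.15,0,10],[0,0,-0.15,0,10],[0,0,0,0,10]]' 6
python3 -m inch '[[0,0,-0.1,0,10],[0,0,-0.1,0,10],[0,0,0,0,10]]' 6
python3 -c "from h import *;st()"
```

```text
clock: 28.3
tool_pos: [0.5181, -0.0603, 0.1263]
eef_rot: [0.066, 0.998, -0.001, -0.002]
contact_force: [-0.7, -0.1, -0.3]
opening: 0.137
t 28.3 tcp [ 0.5181 -0.0603  0.1263] jaw 82.4 tilt 0.22 F [-0.7 -0.1 -0.3] op 12.1 q7 1.05
clock: 28.6
tool_pos: [0.5196, -0.0591, 0.1203]
eef_rot: [0.066, 0.998, 0.0, 0.0]
contact_force: [0.4, 0.4, -0.7]
opening: 0.136
clock: 28.9
tool_pos: [0.5189, -0.0588, 0.1152]
eef_rot: [0.065, 0.998, -0.0, -0.001]
contact_force: [-2.4, 1.1, 1.8]
opening: 0.134
t 28.9 tcp [ 0.5189 -0.0588  0.1152] jaw 82.5 tilt 0.07 F [-2.4  1.1  1.8] op 11.8 q7 1.04
```

Contact is starting at about 2 N. I continue in small steps.

```bash
python3 -m inch '[[0,0,-0.06,0,10],[0,0,-0.06,0,10],[0,0,0,0,10]]' 5
python3 -m inch '[[0,0,-0.06,0,10],[0,0,-0.06,0,10],[0,0,0,0,10]]' 5
python3 -m inch '[[0,0,-0.06,0,10],[0,0,0,0,10]]' 5
python3 - <<'E'
from h import *
st();s=snap('side','s10')
p,c=cloud(s,200,420,150,350);q=pan(p,2)
g=(c[:,0]>c[:,1]+40)&(c[:,0]>c[:,2]+40)&(abs(q[:,0]-15)<60)&(abs(q[:,1])<60)
t=q[g];print(len(t),np.percentile(t,[2,50,98],axis=0))
b=t[t[:,2]<t[:,2].min()+14]
A=np.c_[b[:,:2],np.ones(len(b))];print(np.linalg.lstsq(A,b[:,2],rcond=None)[0])
E
```

```text
clock: 29.2
tool_pos: [0.5186, -0.0587, 0.112]
eef_rot: [0.065, 0.998, -0.0, -0.001]
contact_force: [-4.8, 1.6, 3.2]
opening: 0.138
clock: 29.5
tool_pos: [0.519, -0.0588, 0.109]
eef_rot: [0.066, 0.998, 0.0, -0.001]
contact_force: [-4.6, 1.4, 3.6]
opening: 0.137
clock: 29.7
tool_pos: [0.5192, -0.0588, 0.1075]
eef_rot: [0.066, 0.998, 0.0, -0.0]
contact_force: [-4.0, 1.3, 2.2]
opening: 0.14
t 29.7 tcp [ 0.5192 -0.0588  0.1075] jaw 82.5 tilt 0.04 F [-4.   1.3  2.2] op 12.3 q7 1.04
195 [[-10.09217046 -17.88835604   1.52014148]
 [  5.08402102   6.90522683   9.29082143]
 [ 31.36386043  28.47378657  33.75132268]]
[-0.1986966  -0.02085555  9.11132499]
```

```bash
python3 -m inch '[[0,0,-0.06,0,10],[0,0,-0.06,0,10],[0,0,0,0,10]]' 5
python3 -m inch '[[0,0,-0.06,0,10],[0,0,0,0,10]]' 5
python3 - <<'E'
from h import *
st();s=snap('side','s11')
p,c=cloud(s,200,420,150,350);q=pan(p,2)
g=(c[:,0]>c[:,1]+40)&(c[:,0]>c[:,2]+40)&(abs(q[:,0]-15)<60)&(abs(q[:,1])<60)
t=q[g];print(len(t),np.percentile(t,[2,50,98],axis=0))
b=t[(t[:,2]<14)]
A=np.c_[b[:,:2],np.ones(len(b))];print(np.linalg.lstsq(A,b[:,2],rcond=None)[0])
cv2.imwrite('pics/s11c.png',cv2.resize(cv2.imread('pics/s11.png')[190:290,270:390],None,fx=6,fy=6,interpolation=cv2.INTER_CUBIC))
E
```

```text
clock: 30.05
tool_pos: [0.5196, -0.0589, 0.1046]
eef_rot: [0.066, 0.998, 0.0, 0.0]
contact_force: [-3.4, 0.7, 2.3]
opening: 0.133
clock: 30.25
tool_pos: [0.5197, -0.0589, 0.1031]
eef_rot: [0.066, 0.998, 0.0, 0.0]
contact_force: [-3.2, 0.8, 2.4]
opening: 0.135
t 30.2 tcp [ 0.5197 -0.0589  0.1031] jaw 82.5 tilt 0.01 F [-3.2  0.8  2.4] op 11.9 q7 1.03
184 [[-11.41420559  -5.76506528   0.13794627]
 [  3.15717645   7.26678718   4.09932345]
 [ 31.23512794  28.44275333  29.36001986]]
[-0.05037962 -0.11245387  5.82778354]
```

View pics/s11c.png

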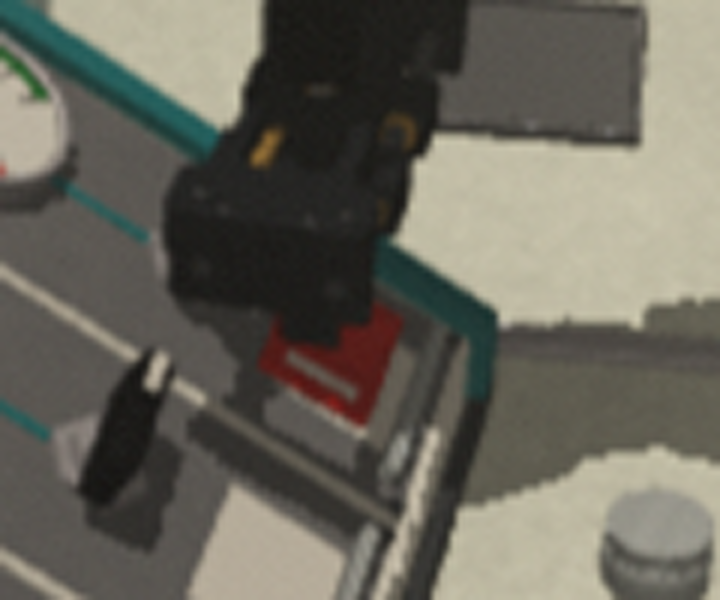

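The red plate now lies parallel to the face, about 11 mm above the place (its lower edge leaves a strip of white field). I slide it 8 mm downhill, staying in contact.

```bash
python3 -m inch '[[-0.09,0.01,-0.055,0,10],[-0.09,0.01,-0.055,0,10],[-0.09,0.01,-0.055,0,10],[0,0,0,0,10]]' 5
python3 - <<'E'
from h import *
st();s=snap('side','s12')
p,c=cloud(s,200,420,150,350);q=pan(p,2)
g=(c[:,0]>c[:,1]+40)&(c[:,0]>c[:,2]+40)&(abs(q[:,0]-15)<60)&(abs(q[:,1])<60)
t=q[g];print(len(t),np.percentile(t,[2,50,98],axis=0))
b=t[(t[:,2]<14)]
A=np.c_[b[:,:2],np.ones(len(b))];print(np.linalg.lstsq(A,b[:,2],rcond=None)[0])
E
```

```text
clock: 30.7
tool_pos: [0.5128, -0.0583, 0.0989]
eef_rot: [0.066, 0.998, -0.0, 0.0]
contact_force: [0.6, -0.4, -0.6]
opening: 0.135
t 30.7 tcp [ 0.5128 -0.0583  0.0989] jaw 82.5 tilt 0.01 F [ 0.6 -0.4 -0.6] op 11.9 q7 1.03
175 [[-18.53165972  -4.33993797   0.29245718]
 [ -4.70964301   7.71383689   3.32743985]
 [ 24.08279831  28.42874876  28.63001468]]
[-8.82979236e-05 -1.58267563e-01  5.90479336e+00]
```

```bash
python3 -m inch '[[0,0,-0.04,0,10],[0,0,0,0,10]]' 5
python3 -m inch '[[0,0,-0.04,0,10],[0,0,0,0,10]]' 5
python3 -m inch '[[0,0,-0.04,0,10],[0,0,0,0,10]]' 5
```

```text
clock: 30.95
tool_pos: [0.5131, -0.0582, 0.0982]
eef_rot: [0.066, 0.998, 0.0, 0.0]
contact_force: [-0.1, 0.1, 0.9]
opening: 0.134
clock: 31.15
tool_pos: [0.5132, -0.0582, 0.0975]
eef_rot: [0.066, 0.998, 0.0, 0.001]
contact_force: [-0.2, -0.2, 4.4]
opening: 0.138
clock: 31.35
tool_pos: [0.5134, -0.0582, 0.0966]
eef_rot: [0.066, 0.998, 0.0, 0.001]
contact_force: [0.2, 0.1, 5.7]
opening: 0.135
```

Firm contact. I release, retreat and look.

```bash
python3 -m inch '[[0,0,0,0,13],[0,0,0,0,16],[0,0,0,0,24],[0,0,0,0,36],[0,0,0,0,36]]' 3
python3 -m inch '[[0,0,0.3,0,36],[0,0,0.8,0,36],[0.3,0,1,0,36],[0.9,0,1,0,36],[0.7,0,1,0,36]]' 15
python3 - <<'E'
from h import *
st();s=snap('wrist','w13')
cv2.imwrite('pics/w13b.png',s['pixels'][:,:,::-1])
handle(s,2);handle(s,1)
p,c=cloud(s,100,560,20,330);q=pan(p,2)
g=(c[:,0]>c[:,1]+30)&(c[:,0]>c[:,2]+30)&(abs(q[:,0])<50)&(abs(q[:,1])<60)
for lo,hi in((-3,10),(24,36)):
    t=q[g&(q[:,2]>lo)&(q[:,2]<hi)]
    if len(t)>20:
        print(lo,len(t),np.median(t,0),cv2.minAreaRect(t[:,:2].astype(np.float32)))
        A=np.c_[t[:,:2],np.ones(len(t))];print(np.linalg.lstsq(A,t[:,2],rcond=None)[0])
E
```

```text
clock: 31.85
tool_pos: [0.5127, -0.0581, 0.096]
eef_rot: [0.066, 0.998, 0.0, -0.0]
contact_force: [-0.1, 0.2, -0.2]
opening: 0.403
clock: 32.35
tool_pos: [0.561, -0.0582, 0.2004]
eef_rot: [0.066, 0.998, 0.0, 0.0]
contact_force: [0.0, 0.4, -0.4]
opening: 0.413
t 32.4 tcp [ 0.561  -0.0582  0.2004] jaw 82.5 tilt 0.05 F [ 0.   0.4 -0.4] op 36.4 q7 1.13
handle 2 2025 (68.71389770507812, -2.029592514038086) (13.38341999053955, 55.587242126464844) axis from y, deg 0.07159983852833306
handle 1 2032 (68.98758697509766, -2.5820674896240234) (13.388457298278809, 56.10127639770508) axis from y, deg 3.199864531700821
-3 3142 [2.55359659 2.06481043 4.47152767] ((-2.322988510131836, -1.4545459747314453), (46.91029739379883, 56.16486358642578), 0.38838374614715576)
[-8.48516144e-03 -2.97372641e-03  4.42251925e+00]
24 895 [-0.44364372 -1.71887276 29.24910818] ((-1.4694290161132812, -1.8688416481018066), (34.072662353515625, 12.016220092773438), 0.11364790797233582)
[-2.93008198e-02 -2.00290143e-03  2.90377182e+01]
```

```bash
python3 -m inch '[[0,0.5,0.8,0,36],[0,1,0.5,0,36],[0,1,0,0,36],[0,1,0,0,36],[0,1,0,0,36]]'
python3 -m inch '[[0,1,0,0,36],[0,1,0,0,36],[0,0.8,0,0,36],[0,0,0,0,36],[0,0,0,0,36]]'
python3 - <<'E'
from h import *
st();s=snap('wrist','w14')
for k in range(3):handle(s,k)
p,c=cloud(s,0,640,0,330)
for k,i,j in((0,1,0),(2,0,1)):
    q=pan(p,k);g=(c[:,i]>c[:,j]+30)&(c[:,i]>c[:,2]+30)&(abs(q[:,0])<50)&(abs(q[:,1])<60)&(q[:,2]>-3)&(q[:,2]<10)
    t=q[g];print(k,len(t))
    if len(t)>50: print(cv2.minAreaRect(t[:,:2].astype(np.float32)),np.linalg.lstsq(np.c_[t[:,:2],np.ones(len(t))],t[:,2],rcond=None)[0])
r.finish_job()
E
```

```text
clock: 32.9
tool_pos: [0.56, 0.0552, 0.2316]
eef_rot: [0.066, 0.998, 0.0, 0.0]
contact_force: [0.0, -0.7, 0.5]
opening: 0.409
clock: 33.4
tool_pos: [0.5601, 0.1235, 0.2312]
eef_rot: [0.066, 0.998, -0.001, -0.0]
contact_force: [1.0, -0.1, 0.7]
opening: 0.407
t 33.4 tcp [0.5601 0.1235 0.2312] jaw 82.5 tilt 0.06 F [ 1.  -0.1  0.7] op 35.8 q7 0.86
handle 0 1060 (65.70915985107422, -1.8977365493774414) (13.35067367553711, 49.02336502075195) axis from y, deg -88.49394711560787
handle 1 1466 (68.76136779785156, -1.547250747680664) (13.256538391113281, 55.56157684326172) axis from y, deg 3.256767966011372
handle 2 1500 (68.7943115234375, -1.2024993896484375) (12.742018699645996, 56.10586166381836) axis from y, deg -0.15535569484043402
0 2023
((-1.7603416442871094, -0.7494621276855469), (56.4598388671875, 46.466129302978516), 89.60770416259766) [-4.63951780e-03 -2.65022489e-03  4.23686337e+00]
2 2156
((-2.5479507446289062, -1.5793075561523438), (56.986507415771484, 46.55512237548828), 89.67164611816406) [-0.00874275 -0.00921569  4.39515921]
the job is handed in; nothing more can be done
```

I changed the gas over to the left line, moved both tags, and handed the job in at about 33.4 s. No verdict was reported.

I read the left gauge as near full scale, the middle as mid-scale and the right as in the red. I opened the left valve first, then shut the right. The first turn left the right valve about 13° from shut, so I turned it again past the end. After that I moved the green tag to the left line and the red tag from the tray to the right line.

| Item | Last check from the wrist camera |
|---|---|
| Left valve (new line) | open, within about 2.5° of fully open |
| Right valve (spent line) | shut, within 0.5° |
| Middle valve (third line) | about 3° from shut, as when first measured |
| Green tag | flat to within 0.01 rad, square to within 0.5°, about 2 mm from its place |
| Red tag | flat to within 0.01 rad, square to within 0.5°, about 3 mm from its place |

- **Camera bias:** the wrist camera showed the handles about 2 mm off where they should be, in the same direction as these tag offsets. The tags are probably closer to their places than the figures say.
- **Force:** setting the green tag down pressed with about 31 N at one moment. I backed off before letting go.
- **Not checked:** I didn't measure the blue tag and the other bystanders again at the end. I saw no contact with them.
- **Final view:** the picture I wanted of the red tag after letting go was refused because the 12-picture limit was reached. That placing is checked only by the camera's depth measurements.

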